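Cap the sensors and hold the shutter lever open

TASK

Before the laser shutter may open, cover both upright sensor tubes: put the blue cap on the blue tube and the orange cap on the orange tube, each fully seated and let go. Only then press down the red bar of the spring-loaded dead-man lever on the grey shutter box until its pointer stands in the green band of the scale, never into the red band, and finish the program while still holding it there. Leave the other things on the table where they are.

Things in the scene. Friction and masses are not known exactly. Their poses are not given: they have to be found in the camera images.
- cap_blue: blue plastic dust cap, loose, standing upright on its plug (plug down, knob up): round plug 44 mm in diameter and 12 mm tall with a chamfered foot, above it a round flange 60 mm in diameter and 4 mm thick (top at 16 mm), above that an upright round knob 18 mm in diameter and 28 mm tall (from 16 to 44 mm) to grip. Origin: centre of the plug's underside, z up. About 40 g. 
- cap_orange: orange plastic dust cap, loose, standing upright on its plug (plug down, knob up): round plug 30 mm in diameter and 12 mm tall with a chamfered foot, above it a round flange 46 mm in diameter and 4 mm thick (top at 16 mm), above that an upright round knob 18 mm in diameter and 28 mm tall (from 16 to 44 mm) to grip. Origin: centre of the plug's underside, z up. About 40 g. 
- sensor_blue: sensor fixed to the table: black base plate 70 x 70 x 12 mm carrying an upright blue tube open at the top, bore 48 mm in diameter, wall 4 mm, rim 60 mm above the table. Origin: underside centre, z up. The blue cap's plug enters the bore with 2 mm to spare all round and its flange then rests on the rim. 
- sensor_orange: sensor fixed to the table: black base plate 70 x 70 x 12 mm carrying an upright orange tube open at the top, bore 34 mm in diameter, wall 4 mm, rim 60 mm above the table. Origin: underside centre, z up. The orange cap's plug enters the bore with 2 mm to spare all round and its flange then rests on the rim. 
- sensor_blue_mouth (a point): centre of the blue tube's mouth, at the rim, 60 mm above the table
- sensor_orange_mouth (a point): centre of the orange tube's mouth, at the rim, 60 mm above the table
- shutter_box: grey shutter control fixed to the table: box 150 x 76 mm, 30 mm tall, origin at its underside centre, z up. The lever's hinge is carried near its +x end; the lever reaches from there towards its -x end, above the box.
- lever_scale (a point): middle of the green band (67 mm up) of the scale, an upright strip 22 x 4 mm, 98 mm high, on the box's +y edge beside the bar, 34 mm from the bar's mid-line: white down to 73 mm above the table, green 73 to 60, yellow 60 to 54, red below 54. A black pointer pin in line with the bar's centre shows the bar's height on it.
- lever_hinge (a point): the lever's hinge axis, horizontal, along the box's y, 58 mm above the table, at x = 50 mm in the box's frame
- lever_bar (a point): centre of the lever's red round bar, 20 mm in diameter, 36 mm long, lying along the box's y, at the free end of the lever, 105 mm from the hinge axis; it moves with the lever and stands 89 mm above the table at rest. Press it down from above.
- lever (a joint): lever angle in rad: 0 at rest, grows as the bar is pressed down, stop at 0.42. Bar centre is 58 + 105 sin(0.30 - angle) mm above the table, 105 cos(0.30 - angle) mm level from the hinge axis. Green: 0.16 to 0.28 (middle 0.22, bar centre 66 mm up); red from 0.34. Spring return: about 5 N at the bar at rest, 8.5 N in the green.
- cap_green: green dust cap of a third size (plug 37 mm, flange 52 mm, same heights and knob) that belongs to neither tube; leave it. Origin: centre of its underside
- tape_roll: white roll of tape lying flat, 70 mm across, 24 mm tall; leave it. Origin: underside centre
- optic_post: upright steel post, 25 mm in diameter, 50 mm tall; leave it. Origin: underside centre
- screw_jar: small clear jar with a black cap, 32 mm in diameter, 50 mm tall; leave it. Origin: underside centre
- driver: yellow-handled screwdriver lying on the table at the right, 170 mm long; leave it. Origin: under its middle
- steel_block: bare aluminium block 40 x 60 x 30 mm at the left; leave it. Origin: underside centre
Not all that is in view belongs to the job. Leave any pink look-alike of the cap_blue alone.

How it is judged:
On the way:
1. both caps seated on their own tubes and let go (z of cap_blue in the frame of sensor_blue_mouth between -0.016 and -0.009 m and horizontal distance between cap_blue and sensor_blue_mouth below 0.005 m and angle between each of cap_blue, cap_orange's own z axis and vertical below 0.12 rad and z of cap_orange in the frame of sensor_orange_mouth between -0.016 and -0.009 m and horizontal distance between cap_orange and sensor_orange_mouth below 0.005 m and contact force between each of the fingers, the arm and cap_blue below 0.2 N and contact force between each of the fingers, the arm and cap_orange below 0.2 N), for 0.2 s.
At the end, for the whole second after the job is handed in: Each cap on the tube of its colour (plug 9 mm or more in, within 5 mm of the axis, tilt under 0.12 rad), untouched; the robot holds the lever at 0.15 to 0.29 rad with over 3 N through the last second; the other things within 20 mm of their starts (all of step 1 and value of joint lever between 0.15 and 0.29 rad and contact force between any of the fingers, the arm and shutter_box above 3 N and distance of each of cap_green, tape_roll, optic_post, screw_jar, driver, steel_block from where it was at the start of the episode below 0.02 m); the arm keeps its last pose, push and grip.
It fails at once if the lever was pushed into the red band (value of joint lever above 0.34 rad).
It fails at once if the lever was pressed before both caps were on (value of joint lever above 0.1 rad and not (z of cap_blue in the frame of sensor_blue_mouth between -0.016 and -0.007 m and horizontal distance between cap_blue and sensor_blue_mouth below 0.007 m and angle between each of cap_blue, cap_orange's own z axis and vertical below 0.12 rad and z of cap_orange in the frame of sensor_orange_mouth between -0.016 and -0.007 m and horizontal distance between cap_orange and sensor_orange_mouth below 0.007 m)).
It fails at once if one of the other things was disturbed (distance of any of cap_green, tape_roll, optic_post, screw_jar, driver, steel_block from where it was at the start of the episode above 0.025 m).
It also fails if it takes over 64 s, if anything falls off the work surface, if the arm or the gripper's body presses on something with over 40 N, if the wrist force passes 120 N, or if a joint passes its speed limit or range.

ROBOT

A 6-joint arm with a two-finger parallel gripper is mounted at the origin on the work surface. World frame = base frame: x ahead of the robot, y to its left, z up, the work surface at z = 0. Lengths are in m, angles in rad, forces in N, time in s.
With the tool pointing down it reaches from about 0.325 to 0.85 m from the base axis. Payload 4.4 kg.
Tool frame: the origin (TCP) lies midway between the tips of the shut fingers; the grasp point (between the pads) lies 19 mm behind it; x points along the fingers, y is the direction in which the jaws open and shut, and the axes are right-handed (so a half turn about x gives the same grasp; the last joint's range is limited). The gripper opens to 94 mm and grips with 3 to 60 N. Pads are 16 mm wide; open, the fingers measure 119 mm over their backs; the gripper's body (75 mm by 177 mm) begins 78 mm behind the grasp point.
Start: joints at [1.177, 0.207, 1.542, -0, 1.393, -0.15], TCP at [0.138, 0.558, 0.205] pointing down, gripper open.
Joint ranges: [-2.73, 2.73], [-0.86, 2.22], [0.23, 2.46], [-1.11, 4.25], [0.08, 2.63], [-2.82, 2.82]. Speed limits (rad/s): [2.79, 2.79, 3.14, 3.14, 3.14, 3.14].

INTERFACE

Orientations are given as a rotation vector (axis times angle).
In Python, from bench import observe, snapshot, get_calibration, close_job, boxes_of, spot_point gives the robot as it stands. The module is installed in compiled form; this text tells all that it offers.
- The arm moves only by the shell command python3 -m jog 'ROWS' [OPENING]. ROWS is JSON, a list of rows, each a list of 4 numbers: the shift along the tool's x, y, z in m, then the turn about the tool's x in rad. In form: [[dx, dy, dz, roll], ...]. A call has 1 to 20 rows; each row is the pose to reach, as a shift and turn from the pose commanded when the call began, along the tool's axes at that moment; what a row does not reach only later rows make up. A row lasts 1/8 s, in which the tool goes at most 62.5 mm and 10.7 degrees, less where a joint would pass 70% of its speed; a pose out of reach is approached as far as the arm can. A call with a gripper value outside its range is refused whole. OPENING is the opening in per cent of the stroke, from 0 (shut) to 100 (fully open), set as the call begins (- or left out, the last holds). The fingers move at their own pace and stop on an object; the grip force is fixed at half the most. Time passes only in rows, so rows that repeat a pose let the fingers close. It gives the time, the measured TCP pose, the force and the opening at its end, in the units of the state.
- observe(): the state, without advancing time (a new reading comes with each control period).
- snapshot(name): name is "scene" or "top"; returns the picture (420x560x3 uint8, blue, green, red); there is no depth.
- get_calibration(name): a dict with "vfov" (degrees; the focal length in pixels is half the picture's height over the tangent of half this angle, whatever the lens; pixels are square), "cx", "cy" (the principal point, pixels), "R" (3x3) and "t" (3): a world point X has camera coordinates R X + t. Camera axes: x right, y down, z forward; pixel columns grow to the right and rows downward; lengths in m; the calibration is good to about 2 mm. A picture is of the moment at which its call begins. get_calibration takes no time and is no camera call.
- close_job(): hands the job in, once; it reports no verdict.
Trained networks look in the newest picture that a camera, given by its name, has taken for a name from the list of things; names that differ only in an ending like _2 or _b are one class to them, and where a whole thing is asked for, a point or a joint stands for the part that bears it (a point fixed in the world has none). Each returns a list of dicts, best first, with "confidence" (0 to 1); they miss things now and then, are a little off and sometimes report something else, mostly with a low value. They report only what shows in the picture. A call takes as long as a camera call. They do not tell look-alikes from the thing itself.
- boxes_of(query, camera): "location" ([x, y, z] in m, in world coordinates, good to about 4 mm: the middle of the surface that is visible of it).
- spot_point(query, camera): "location" ([x, y, z] in m, in world coordinates, good to about 4 mm: a listed point, or the origin of a listed thing).
The state is a dict: "t": time; "qpos": joint angles; "joint_vel": joint speeds; "joint_efforts": joint torques, N m; "eef_pos": TCP position; "tool_rot": TCP orientation; "force": force on the tool from outside, world axes, zero at the start; "wrist_torque": the same for the moment, N m; "opening": finger opening in m.
Only numpy, scipy, OpenCV 4.12 (cv2) and the standard library are available. Lean on these libraries where they do the work, as an engineer would, in place of code of your own. Each camera call takes 0.05 s, during which the arm holds its last target. There are 200 camera calls.

## Working session

There is one attempt and no reset: what is moved stays moved. The work goes in short steps, Python scripts to look and compute and a shell command to move; the robot and the scene stay as the last step left them, time stands still between calls to the robot, and variables do not carry over. Pictures are saved under pics/ and viewed, about 8 in all and at most 12, crops included, and the job is handed in when it is done.

```bash
mkdir -p pics; cat > h.py <<'E'
import numpy as np,cv2
from bench import *
from scipy.spatial.transform import Rotation as Ro
def pix(X,c):
    k=get_calibration(c);f=210/np.tan(np.radians(k["vfov"]/2))
    p=np.array(k["R"])@np.array(X)+np.array(k["t"]);return [round(float(v),1) for v in (f*p[0]/p[2]+k["cx"],f*p[1]/p[2]+k["cy"])]
def ray(u,v,z,c):
    k=get_calibration(c);f=210/np.tan(np.radians(k["vfov"]/2));R=np.array(k["R"]);t=np.array(k["t"])
    d=R.T@np.array([(u-k["cx"])/f,(v-k["cy"])/f,1]);o=-R.T@t
    return (o+d*(z-o[2])/d[2]).round(4)
def totool(X):
    s=observe();return Ro.from_rotvec(s["tool_rot"]).inv().apply(np.array(X)-s["eef_pos"]).round(4)
E
python3 - <<'E'
from h import *
ims={c:snapshot(c) for c in("scene","top")}
for c in ims: cv2.imwrite(f"pics/{c}0.png",ims[c])
for q in "cap_blue cap_orange sensor_blue_mouth sensor_orange_mouth shutter_box lever_scale lever_hinge lever_bar cap_green tape_roll optic_post screw_jar driver steel_block".split():
  for c in ims:
    for d in spot_point(q,c)[:3]: print(q,c,round(d["confidence"],2),np.round(d["location"],3),pix(d["location"],c))
s=observe();print(s["t"],s["eef_pos"],Ro.from_rotvec(s["tool_rot"]).as_matrix().round(3),s["opening"])
for c in ims:k=get_calibration(c);print(-np.array(k["R"]).T@k["t"],k["vfov"])
E
```

```text
cap_blue scene 0.66 [0.5   0.19  0.001] [323.7, 191.5]
cap_blue scene 0.59 [0.438 0.06  0.003] [284.0, 200.0]
cap_blue scene 0.58 [ 0.357 -0.016 -0.   ] [251.7, 198.4]
cap_blue top 0.96 [0.437 0.061 0.   ] [265.4, 257.7]
cap_blue top 0.81 [ 0.505  0.186 -0.   ] [219.8, 234.7]
cap_blue top 0.79 [ 0.361 -0.02  -0.   ] [295.9, 285.1]
cap_orange scene 0.65 [ 0.434  0.31  -0.   ] [334.0, 164.6]
cap_orange top 0.65 [ 0.437  0.309 -0.001] [174.9, 260.4]
sensor_blue_mouth scene 0.58 [ 0.59  -0.261  0.059] [235.6, 276.5]
sensor_blue_mouth top 0.82 [ 0.586 -0.251  0.062] [379.9, 195.8]
sensor_orange_mouth scene 0.6 [0.594 0.263 0.053] [359.8, 186.3]
sensor_orange_mouth top 0.97 [0.594 0.265 0.062] [187.0, 198.6]
sensor_orange_mouth top 0.23 [ 0.564 -0.038  0.088] [301.0, 203.6]
shutter_box scene 0.56 [ 0.619 -0.026  0.002] [301.7, 247.6]
shutter_box top 0.68 [ 0.614 -0.027  0.   ] [295.0, 194.6]
lever_scale scene 0.73 [ 0.563 -0.004  0.065] [295.2, 221.4]
lever_scale top 0.69 [ 0.558 -0.005  0.063] [288.4, 208.3]
lever_hinge scene 0.68 [ 0.71   0.131 -0.002] [356.6, 238.7]
lever_hinge scene 0.
[... 947 characters left out ...]
 146.5]
driver scene 0.61 [ 0.52  -0.476 -0.   ] [162.0, 315.5]
driver scene 0.57 [ 0.715 -0.128  0.001] [299.0, 287.5]
driver top 0.89 [ 0.521 -0.475 -0.005] [456.2, 221.9]
driver top 0.51 [ 0.435  0.314 -0.004] [173.4, 261.6]
steel_block scene 0.64 [0.481 0.498 0.003] [377.6, 146.7]
steel_block top 0.72 [ 0.488  0.493 -0.001] [109.0, 244.2]
steel_block top 0.46 [ 0.596  0.264 -0.001] [192.7, 203.8]
steel_block top 0.19 [0.596 0.265 0.061] [186.9, 198.1]
1.5 [0.13825051 0.55813886 0.20544239] [[-0.     0.24   0.971]
 [ 0.     0.971 -0.24 ]
 [-1.     0.    -0.   ]] 0.09419462344612595
[ 1.13936076 -0.57105509  1.17120439] 51.10074236068041
[0.30410544 0.01549257 1.09122704] 55.50757005934042
```

View pics/top0.png

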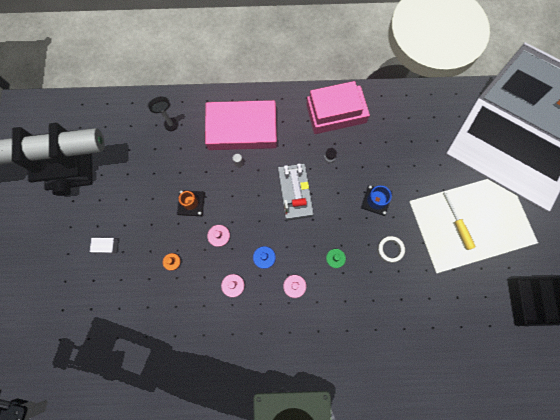

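View pics/scene0.png

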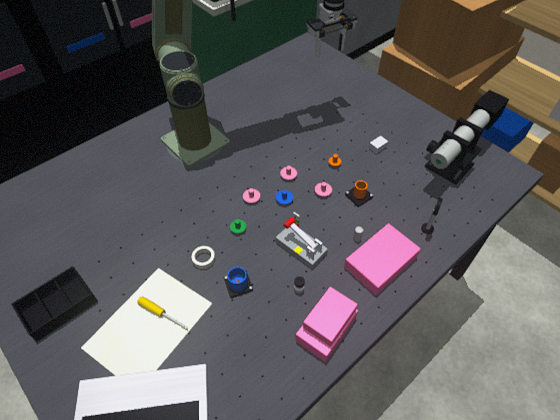

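Candidates in the top view: blue cap (264,257); its pink look-alikes (219,235), (233,286), (295,287). Orange cap (172,262); wrong-size green cap (336,258). I choose the blue and orange ones, and will measure both with the tubes by a silhouette fit.

```bash
cat >> h.py <<'E'
from scipy.optimize import minimize
BLUE=((100,120,60),(130,255,255));ORG=((5,150,80),(18,255,255))
def discs(x,y,L,c,S=4):
    m=np.zeros((420*S,560*S),np.uint8);a=np.linspace(0,2*np.pi,40)
    for part in L:
        P=[pix((x+r*np.cos(t),y+r*np.sin(t),z),c) for z,r in part for t in a]
        P=((np.array(P)+.5)*S-.5)
        cv2.fillConvexPoly(m,cv2.convexHull((P*16).round().astype(np.int32)),255,shift=4)
    return m
def CAP(r,z=0): return [[(z+.012,r),(z+.016,r)],[(z+.016,.009),(z+.044,.009)]]
def TUBE(r): return [[(.012,r),(.06,r)]]
def fit(im,c,col,L,x0,S=4):
    M=cv2.inRange(cv2.cvtColor(cv2.resize(im,None,fx=S,fy=S,interpolation=cv2.INTER_LINEAR),cv2.COLOR_BGR2HSV),*col)
    roi=cv2.dilate(discs(*x0,L,c),np.ones((61,61)))
    M=cv2.bitwise_and(M,roi)
    def cost(x):
        D=discs(x[0],x[1],L,c);return 1-np.count_nonzero(M&D)/np.count_nonzero(M|D)
    r=minimize(cost,x0,method="Nelder-Mead",options=dict(initial_simplex=[x0,[x0[0]+.008,x0[1]],[x0[0],x0[1]+.008]],xatol=2e-4,fatol=1e-4,maxfev=70))
    return r.x.round(4),round(1-r.fun,3)
E
python3 - <<'E'
from h import *
ims={c:cv2.imread(f"pics/{c}0.png") for c in("scene","top")}
J=[("capB",BLUE,CAP(.03),(.437,.06)),("capO",ORG,CAP(.023),(.435,.31)),("tubB",BLUE,TUBE(.028),(.588,-.256)),("tubO",ORG,TUBE(.021),(.594,.264))]
for n,col,L,x in J:
    for c in ims: print(n,c,*fit(ims[c],c,col,L,list(x)))
im=ims["top"];k=lambda a,b,c,d:cv2.resize(im[b:d,a:c],(400,300),interpolation=cv2.INTER_CUBIC)
cv2.imwrite("pics/crop1.png",np.vstack([np.hstack([k(235,235,295,280),k(145,240,205,285)]),np.hstack([k(350,175,410,220),k(265,155,345,215)])]))
E
```

```text
Traceback (most recent call last):
  File "h.py", line 30, in fit
    r=minimize(cost,x0,method="Nelder-Mead",options=dict(initial_simplex=[x0,[x0[0]+.008,x0[1]],[x0[0],x0[1]+.008]],xatol=2e-4,fatol=1e-4,maxfev=70))
  File "h.py", line 29, in cost
    D=discs(x[0],x[1],L,c);return 1-np.count_nonzero(M&D)/np.count_nonzero(M|D)
  File "h.py", line 18, in discs
    P=[pix((x+r*np.cos(t),y+r*np.sin(t),z),c) for z,r in part for t in a]
       ~~~^^^^^^^^^^^^^^^^^^^^^^^^^^^^^^^^^^^
  File "h.py", line 5, in pix
    k=get_calibration(c);f=210/np.tan(np.radians(k["vfov"]/2))
ValueError: time passes only in moves, steps and waits
```

Calibration calls are limited; cache them.

```bash
python3 - <<'E'
import numpy as np;from bench import get_calibration
d={c:{k:np.array(v).tolist() for k,v in get_calibration(c).items() if k in("vfov","cx","cy","R","t")} for c in("scene","top")}
s=open("h.py").read().replace("from bench import *\n","from bench import observe,snapshot,boxes_of,spot_point,close_job\nCAL=%r\ndef get_calibration(c): return CAL[c]\n"%d)
open("h.py","w").write(s)
E
cat > f.py <<'E'
from h import *
ims={c:cv2.imread(f"pics/{c}0.png") for c in("scene","top")}
J=[("capB",BLUE,CAP(.03),(.437,.06)),("capO",ORG,CAP(.023),(.435,.31)),("tubB",BLUE,TUBE(.028),(.588,-.256)),("tubO",ORG,TUBE(.021),(.594,.264))]
for n,col,L,x in J:
    for c in ims: print(n,c,*fit(ims[c],c,col,L,list(x)))
im=ims["top"];k=lambda a,b,c,d:cv2.resize(im[b:d,a:c],(400,300),interpolation=cv2.INTER_CUBIC)
cv2.imwrite("pics/crop1.png",np.vstack([np.hstack([k(235,235,295,280),k(145,240,205,285)]),np.hstack([k(350,175,410,220),k(265,155,345,215)])]))
E
python3 f.py
```

```text
capB scene [0.4348 0.0637] 0.983
capB top [0.4376 0.0644] 0.98
capO scene [0.4309 0.3133] 0.958
capO top [0.4335 0.3147] 0.955
tubB scene [ 0.5858 -0.2544] 0.937
tubB top [ 0.5894 -0.255 ] 0.907
tubO scene [0.5932 0.2665] 0.88
tubO top [0.5984 0.2687] 0.657
```

View pics/crop1.png

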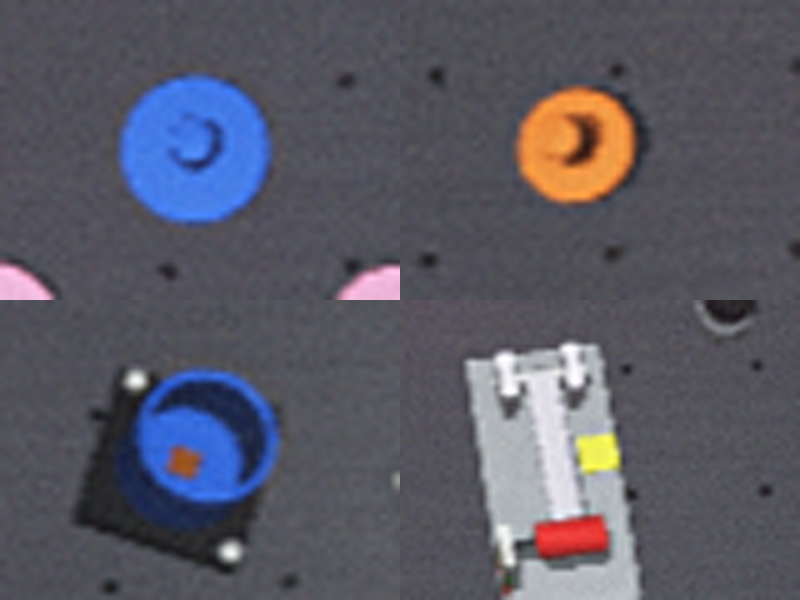

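The crop confirms the choice: an opaque blue cap with its knob up (top-view 264,257), the orange cap (172,262), the open blue tube (rim about 380,195), and the lever's red bar (about 300,203) with the pointer on its -x... side. Next I go above the orange cap.

```bash
python3 -m jog '[[0.1,-0.166,0.344,0],[0.1,-0.166,0.344,0],[0.1,-0.166,0.344,0],[0.1,-0.166,0.344,0],[0.1,-0.166,0.344,0],[0.1,-0.166,0.344,0],[0.1,-0.166,0.344,0],[0.1,-0.166,0.344,0],[0.1,-0.166,0.344,0],[0.1,-0.166,0.344,0]]' 50
cat > l.py <<'E'
import sys
from h import *
n=sys.argv[1]
for c in("scene","top"):
    im=snapshot(c);cv2.imwrite(f"pics/{c}{n}.png",im)
s=observe();print(s["t"],s["eef_pos"].round(4) if hasattr(s["eef_pos"],"round") else s["eef_pos"],s["opening"],np.round(s["force"],1))
g=np.array(s["eef_pos"])
ps=[]
for c in("scene","top"):
    im=cv2.imread(f"pics/{c}{n}.png");u,v=map(int,pix(g-[0,0,.02],c));h,w=50,66
    u=min(max(u,w//2),560-w//2);v=min(max(v,h//2),420-h//2)
    ps.append(cv2.resize(im[v-h//2:v+h//2,u-w//2:u+w//2],(396,300),interpolation=cv2.INTER_CUBIC))
    print(c,"crop origin",u-w//2,v-h//2,"x6","tcp",pix(g,c))
cv2.imwrite(f"pics/c{n}.png",np.hstack(ps))
E
python3 l.py 1
```

```text
t: 2.75
eef_pos: [0.4313, 0.3157, 0.106]
tool_rot: [0.189, 1.562, -0.188]
force: [-0.4, -1.0, 0.1]
opening: 0.047
2.85 [0.4315 0.3154 0.1059] 0.047204068606857774 [-0.1  0.2  0. ]
scene crop origin 303 121 x6 tcp [337.5, 142.3]
top crop origin 130 233 x6 tcp [160.7, 258.0]
```

View pics/c1.png

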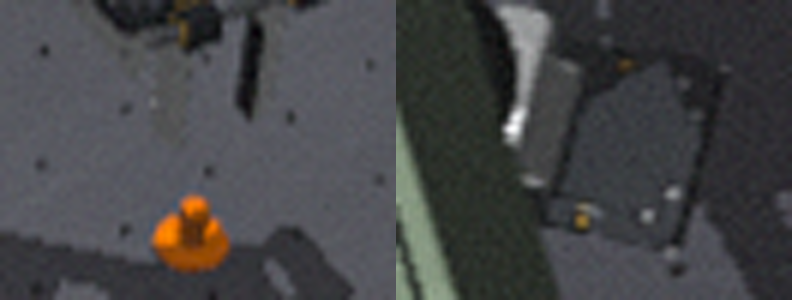

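The scene crop shows the orange cap below the fingers (about px 335,160). The top view is blocked by the arm. The position agrees to about 1.5 mm, which is enough for the grip. I descend to z = 0.022 and grip.

```bash
python3 -m jog '[[0.05,-0.001,0,0],[0.07,-0.001,0,0],[0.084,-0.001,0,0],[0.084,-0.001,0,0],[0.084,-0.001,0,0]]' && python3 -m jog '[[0,0,0,0],[0,0,0,0],[0,0,0,0],[0,0,0,0],[0,0,0,0],[0,0,0,0]]' 0 && python3 -m jog '[[-0.03,0,0,0],[-0.06,0,0,0],[-0.1,0,0,0],[-0.1,0,0,0]]'
python3 l.py 2
```

```text
t: 3.48
eef_pos: [0.4329, 0.314, 0.0225]
tool_rot: [0.191, 1.561, -0.189]
force: [-0.4, 0.2, 0.2]
opening: 0.0473
t: 4.22
eef_pos: [0.4322, 0.3134, 0.0217]
tool_rot: [0.191, 1.562, -0.191]
force: [-0.1, -1.2, 2.6]
opening: 0.0176
t: 4.72
eef_pos: [0.4346, 0.3147, 0.1247]
tool_rot: [0.194, 1.556, -0.187]
force: [0.4, -1.0, -0.3]
opening: 0.0175
4.825 [0.4316 0.3132 0.1208] 0.017260214969775402 [-0.   0.4 -1. ]
scene crop origin 303 118 x6 tcp [337.5, 139.4]
top crop origin 129 233 x6 tcp [159.8, 257.2]
```

View pics/c2.png

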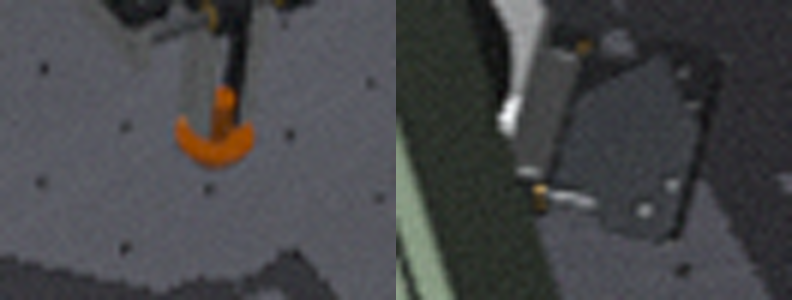

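The orange cap is gripped and lifted. Next I refine the orange tube fit using a shading-tolerant mask.

```bash
cat > tf.py <<'E'
from h import *
import sys
n=sys.argv[1]
for nm,cols,r,x0 in(("O",((3,110,25),(20,255,255)),.021,[.594,.265]),("B",((100,100,30),(130,255,255)),.028,[.588,-.255])):
  for c in("scene","top"):
    im=cv2.imread(f"pics/{c}{n}.png")
    M=cv2.inRange(cv2.cvtColor(cv2.resize(im,None,fx=4,fy=4),cv2.COLOR_BGR2HSV),*cols)
    M&=cv2.dilate(discs(*x0,TUBE(r),c),np.ones((41,41)))
    k=np.ones((25,25));M=cv2.morphologyEx(M,cv2.MORPH_CLOSE,k)
    cs=cv2.findContours(M,0,1)[0];h=cv2.convexHull(max(cs,key=cv2.contourArea));F=np.zeros_like(M);cv2.fillConvexPoly(F,h,255)
    cost=lambda x:1-np.count_nonzero(F&discs(*x,TUBE(r),c))/np.count_nonzero(F|discs(*x,TUBE(r),c))
    s=minimize(cost,x0,method="Nelder-Mead",options=dict(initial_simplex=[x0,[x0[0]+.006,x0[1]],[x0[0],x0[1]+.006]],xatol=2e-4,maxfev=60))
    print(nm,c,s.x.round(4),round(1-s.fun,3))
E
python3 tf.py 0
python3 - <<'E'
from h import *
im=cv2.imread("pics/scene2.png");g=np.array(observe()["eef_pos"])
print("held",fit(im,"scene",((3,130,60),(20,255,255)),CAP(.023,g[2]-.0217),[g[0],g[1]]),g.round(4))
for q in("sensor_orange_mouth","sensor_blue_mouth"):
  for c in("scene","top"): print(q,c,[(np.round(d["location"],4),round(d["confidence"],2)) for d in spot_point(q,c)[:1]])
E
```

```text
O scene [0.5943 0.2666] 0.971
O top [0.5979 0.2685] 0.955
B scene [ 0.5859 -0.2547] 0.975
B top [ 0.5896 -0.2546] 0.968
held (array([0.4312, 0.3202]), np.float64(0.7)) [0.4316 0.3132 0.1208]
sensor_orange_mouth scene [(array([0.5963, 0.2638, 0.0554]), 0.55)]
sensor_orange_mouth top [(array([0.5947, 0.2648, 0.0623]), 0.94)]
sensor_blue_mouth scene [(array([ 0.6686, -0.0232,  0.0568]), 0.66)]
sensor_blue_mouth top [(array([ 0.5832, -0.2499,  0.0604]), 0.76)]
```

```bash
python3 -m jog '[[0,-0.002,0.055,0],[0,-0.004,0.11,0],[0,-0.0055,0.15,0],[0,-0.0055,0.17,0],[0,-0.0055,0.17,0],[0,-0.0055,0.17,0]]' && python3 -m jog '[[0.01,0,0,0],[0.02,0,0,0],[0.025,0,0,0],[0.025,0,0,0]]'
python3 l.py 3
```

```text
t: 5.78
eef_pos: [0.5942, 0.2672, 0.1202]
tool_rot: [0.19, 1.565, -0.191]
force: [-0.3, 1.0, -0.3]
opening: 0.0174
t: 6.28
eef_pos: [0.5949, 0.2671, 0.0955]
tool_rot: [0.19, 1.564, -0.191]
force: [-0.5, 0.7, -1.0]
opening: 0.0174
6.375 [0.5958 0.2672 0.0966] 0.01710493968979646 [0.4 0.5 0.1]
scene crop origin 329 156 x6 tcp [363.0, 177.4]
top crop origin 151 171 x6 tcp [182.9, 194.5]
```

View pics/c3.png

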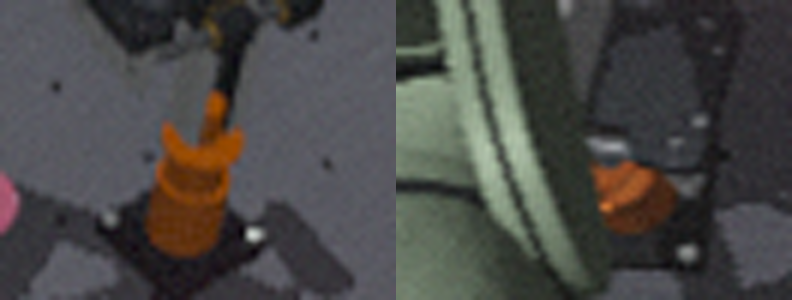

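The scene crop shows the cap (flange about px 363,181) in line with the tube's axis, so I lower it gently.

```bash
python3 -m jog '[[0.008,0,0,0],[0.013,0,0,0],[0.018,0,0,0],[0.018,0,0,0]]' && python3 -m jog '[[0.004,0,0,0],[0.008,0,0,0],[0.008,0,0,0],[0.008,0,0,0]]'
```

```text
t: 6.88
eef_pos: [0.5952, 0.2668, 0.0776]
tool_rot: [0.19, 1.564, -0.191]
force: [0.2, -0.3, -0.8]
opening: 0.0173
t: 7.38
eef_pos: [0.5956, 0.2669, 0.0702]
tool_rot: [0.19, 1.563, -0.191]
force: [0.4, -1.3, -1.7]
opening: 0.0176
```

It went in without a reaction. Push 1 mm more, release, and retreat up.

```bash
python3 -m jog '[[0.0015,0,0,0],[0.0015,0,0,0]]' && python3 -m jog '[[0,0,0,0],[0,0,0,0],[0,0,0,0]]' 50 && python3 -m jog '[[-0.03,0,0,0],[-0.07,0,0,0],[-0.07,0,0,0]]'
python3 - <<'E'
from h import *
s=observe();g=s["eef_pos"];print(g,totool([.436,.064,.1]))
E
python3 l.py 4
```

```text
t: 7.62
eef_pos: [0.5957, 0.2669, 0.0698]
tool_rot: [0.19, 1.562, -0.191]
force: [-3.0, -2.0, 4.8]
opening: 0.0174
t: 8.0
eef_pos: [0.5957, 0.2674, 0.0687]
tool_rot: [0.191, 1.562, -0.19]
force: [0.1, -0.4, 0.2]
opening: 0.0437
t: 8.38
eef_pos: [0.5989, 0.2683, 0.1434]
tool_rot: [0.193, 1.554, -0.187]
force: [-0.5, -0.3, 0.3]
opening: 0.0472
[0.59886735 0.26830637 0.14343377] [ 0.0415 -0.2377 -0.1093]
8.475 [0.5957 0.2672 0.1388] 0.04677236983756791 [ 0.5  0.3 -0.2]
scene crop origin 331 147 x6 tcp [364.9, 168.5]
top crop origin 147 167 x6 tcp [178.8, 189.9]
```

View pics/c4.png

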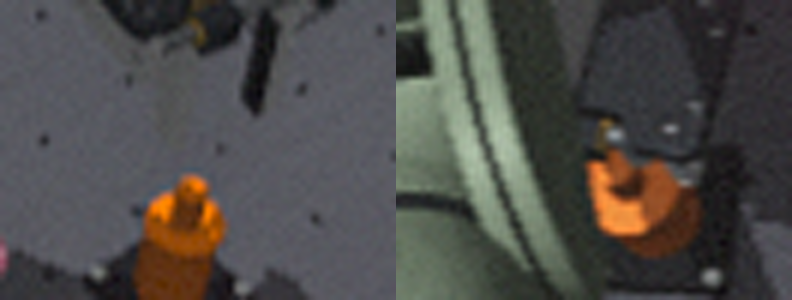

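The orange cap sits flush on the tube (px about 362,183). Next, above the blue cap.

```bash
python3 -m jog '[[0.01,-0.048,-0.022,0],[0.02,-0.1,-0.045,0],[0.03,-0.15,-0.068,0],[0.04,-0.2,-0.09,0],[0.04,-0.2355,-0.1065,0],[0.04,-0.2355,-0.1065,0],[0.04,-0.2355,-0.1065,0],[0.04,-0.2355,-0.1065,0]]' && python3 - <<'E'
from h import *
print(observe()["t"],totool([.436,.064,.022]))
E
```

```text
t: 9.48
eef_pos: [0.4364, 0.0649, 0.0988]
tool_rot: [0.19, 1.562, -0.19]
force: [0.2, -0.7, 0.3]
opening: 0.0468
9.475 [ 0.0768 -0.0009 -0.0002]
```

```bash
python3 -m jog '[[0.04,-0.0005,0,0],[0.065,-0.0005,0,0],[0.077,-0.0005,0,0],[0.077,-0.0005,0,0],[0.077,-0.0005,0,0]]' && python3 -m jog '[[0,0,0,0],[0,0,0,0],[0,0,0,0],[0,0,0,0],[0,0,0,0],[0,0,0,0]]' 0 && python3 -m jog '[[-0.03,0,0,0],[-0.06,0,0,0],[-0.1,0,0,0],[-0.1,0,0,0],[-0.1,0,0,0]]'
```

```text
t: 10.1
eef_pos: [0.4368, 0.0638, 0.0228]
tool_rot: [0.19, 1.56, -0.19]
force: [-0.1, -0.0, -0.4]
opening: 0.0472
t: 10.85
eef_pos: [0.4358, 0.0636, 0.0222]
tool_rot: [0.191, 1.562, -0.191]
force: [-1.7, -0.1, 4.3]
opening: 0.0174
t: 11.48
eef_pos: [0.4347, 0.0637, 0.1209]
tool_rot: [0.191, 1.564, -0.191]
force: [0.5, 0.0, -1.3]
opening: 0.017
```

```bash
python3 -m jog '[[-0.02,-0.04,0.033,0],[-0.02,-0.085,0.07,0],[-0.02,-0.13,0.107,0],[-0.02,-0.18,0.147,0],[-0.01,-0.225,0.184,0],[0,-0.26,0.213,0],[0.01,-0.273,0.2235,0],[0.025,-0.273,0.2235,0],[0.025,-0.273,0.2235,0],[0.025,-0.273,0.2235,0]]'
python3 l.py 5
```

```text
t: 12.72
eef_pos: [0.5865, -0.2533, 0.0969]
tool_rot: [0.19, 1.563, -0.189]
force: [0.9, -0.4, -0.3]
opening: 0.0173
12.825 [ 0.5872 -0.2541  0.0979] 0.017564413691831728 [-0.2 -0.5 -0.1]
scene crop origin 203 246 x6 tcp [235.8, 267.7]
top crop origin 349 168 x6 tcp [384.2, 191.4]
```

View pics/c5.png

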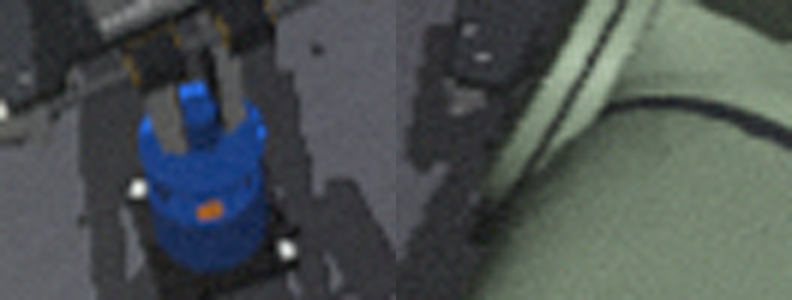

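The blue cap is centred over the tube (px about 237,272). The small orange patch on or in the tube is below the plug's reach. Lowering.

```bash
python3 -m jog '[[0.008,0,0,0],[0.014,0,0,0],[0.018,0,0,0],[0.018,0,0,0]]' && python3 -m jog '[[0.004,0,0,0],[0.008,0,0,0],[0.0095,0,0,0],[0.0095,0,0,0]]'
```

```text
t: 13.32
eef_pos: [0.5865, -0.2549, 0.0782]
tool_rot: [0.191, 1.564, -0.19]
force: [0.5, -0.1, -1.0]
opening: 0.0171
t: 13.82
eef_pos: [0.587, -0.2552, 0.0703]
tool_rot: [0.19, 1.562, -0.191]
force: [-2.2, 1.3, 4.8]
opening: 0.0171
```

```bash
python3 -m jog '[[0,0,0,0],[0,0,0,0],[0,0,0,0]]' 50 && python3 -m jog '[[-0.03,0,0,0],[-0.08,0,0,0],[-0.12,0,0,0],[-0.12,0,0,0],[-0.12,0,0,0]]'
python3 l.py 6
python3 - <<'E'
from h import *
for n in(0,6):
  im=cv2.imread(f"pics/scene{n}.png")
  for c in("scene","top"):
    if n==6 and c=="top":continue
    im=cv2.imread(f"pics/{c}{n}.png")
    h=cv2.cvtColor(im,cv2.COLOR_BGR2HSV);m=cv2.inRange(h,(0,150,100),(3,255,255))|cv2.inRange(h,(174,150,100),(180,255,255))
    _,_,st,ce=cv2.connectedComponentsWithStats(m)
    for s,(u,v) in zip(st[1:],ce[1:]):
      if s[4]>20: print(n,c,(round(u,1),round(v,1)),s[4],ray(u,v,.094,c))
im=cv2.imread("pics/scene6.png")
print("B",fit(im,"scene",((100,100,30),(130,255,255)),CAP(.03,.048)+TUBE(.028),[.586,-.255]))
print("O",fit(im,"scene",((3,110,25),(20,255,255)),CAP(.023,.048)+TUBE(.021),[.594,.266]))
for q in("lever_bar","lever_scale","lever_hinge"):
  for d in spot_point(q,"scene")[:2]:print(q,np.round(d["location"],4),round(d["confidence"],2))
E
```

```text
t: 14.2
eef_pos: [0.5868, -0.255, 0.0691]
tool_rot: [0.191, 1.563, -0.19]
force: [0.4, -0.7, 0.0]
opening: 0.0438
t: 14.82
eef_pos: [0.5862, -0.2547, 0.1882]
tool_rot: [0.191, 1.564, -0.19]
force: [-0.6, 0.4, -0.4]
opening: 0.0469
14.925 [ 0.5855 -0.2543  0.1868] 0.04681460339533972 [-0.4 -0.6  0.1]
scene crop origin 200 229 x6 tcp [232.5, 250.3]
top crop origin 358 159 x6 tcp [393.6, 181.5]
0 scene (np.float64(289.3), np.float64(221.5)) 62 [ 0.5663 -0.0329  0.094 ]
0 top (np.float64(298.7), np.float64(202.0)) 89 [ 0.567  -0.0321  0.094 ]
6 scene (np.float64(289.3), np.float64(221.5)) 62 [ 0.5663 -0.0329  0.094 ]
B (array([ 0.5858, -0.2542]), np.float64(0.967))
O (array([0.5942, 0.2667]), np.float64(0.957))
lever_bar [ 0.5699 -0.0322  0.0838] 0.76
lever_scale [ 0.5616 -0.0018  0.0673] 0.69
lever_hinge [ 0.6666 -0.0238  0.055 ] 0.79
lever_hinge [ 0.6171 -0.0303  0.0013] 0.28
```

View pics/scene6.png

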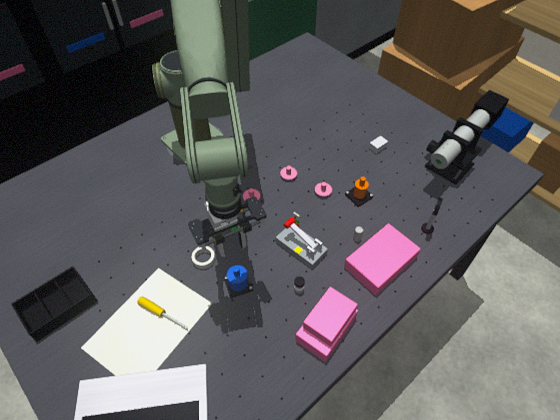

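Both caps sit flush: blue at px (237,278), orange at (362,187). The seated-cap silhouettes fit at 0.967 and 0.957 within 0.5 mm of the tubes' own fits in that camera. Now I shut the fingers and go above the red bar, at about (.565,-.033).

```bash
python3 -m jog '[[0,0.05,-0.018,0],[0,0.1,-0.035,0],[0.02,0.15,-0.053,0],[0.04,0.19,-0.067,0],[0.06,0.21,-0.0735,0],[0.068,0.21,-0.0735,0],[0.068,0.21,-0.0735,0],[0.068,0.21,-0.0735,0]]' 0
python3 l.py 7
```

```text
t: 16.08
eef_pos: [0.5669, -0.0349, 0.1222]
tool_rot: [0.191, 1.561, -0.192]
force: [-0.5, -0.4, 0.9]
opening: 0.0002
16.175 [ 0.5669 -0.0348  0.1224] 0.0004649466015739507 [-0.  -0.2 -0.5]
scene crop origin 256 195 x6 tcp [289.1, 216.4]
top crop origin 266 176 x6 tcp [300.3, 199.1]
```

View pics/c7.png

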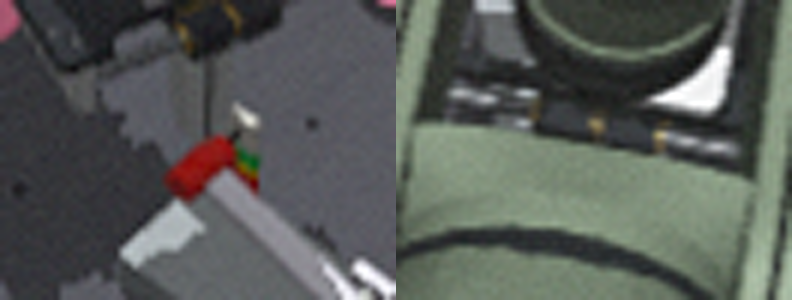

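The fingers (gray, px about 289,212) are right above the red bar (px about 289,223), clear of the scale. I descend to contact and then press in small steps.

```bash
python3 -m jog '[[0.01,0,-0.002,0],[0.019,0,-0.002,0],[0.024,0,-0.002,0],[0.028,0,-0.002,0],[0.028,0,-0.002,0]]' && python3 -m jog '[[0.004,0,0,0],[0.008,0,0,0],[0.011,0,0,0],[0.011,0,0,0],[0.011,0,0,0]]'
```

```text
t: 16.8
eef_pos: [0.5626, -0.0332, 0.0934]
tool_rot: [0.19, 1.566, -0.191]
force: [-4.7, -1.4, 7.1]
opening: 0.0002
t: 17.42
eef_pos: [0.5625, -0.0334, 0.0829]
tool_rot: [0.19, 1.566, -0.191]
force: [-5.2, -0.9, 8.1]
opening: 0.0005
```

Bar at about 0.157 rad by height. Another 6.5 mm brings it to mid-green.

```bash
python3 -m jog '[[0.003,0,0,0],[0.006,0,0,0],[0.0065,0,0,0],[0.0065,0,0,0],[0.0065,0,0,0],[0.0065,0,0,0]]'
python3 l.py 8; python3 - <<'E'
from h import *
im=cv2.imread("pics/scene8.png")
print("B",fit(im,"scene",((100,100,30),(130,255,255)),CAP(.03,.048)+TUBE(.028),[.586,-.255]))
print("O",fit(im,"scene",((3,110,25),(20,255,255)),CAP(.023,.048)+TUBE(.021),[.594,.266]))
a=cv2.absdiff(im,cv2.imread("pics/scene0.png"))
for n,p in dict(green=(.43,-.13,.02),tape=(.45,-.28,.02),post=(.712,.13,.03),jar=(.714,-.13,.03),driver=(.52,-.475,.01),block=(.485,.495,.02)).items():
  u,v=map(int,pix(p,"scene"));print(n,a[v-8:v+8,u-8:u+8].mean().round(1))
E
```

```text
t: 18.18
eef_pos: [0.5624, -0.0335, 0.0765]
tool_rot: [0.189, 1.566, -0.191]
force: [-6.5, -1.1, 8.3]
opening: 0.0003
18.275 [ 0.5624 -0.0334  0.0766] 0.00025354414336505477 [-6.2 -0.2  8.7]
scene crop origin 255 203 x6 tcp [288.3, 224.2]
top crop origin 265 182 x6 tcp [299.1, 205.4]
B (array([ 0.5861, -0.2544]), np.float64(0.978))
O (array([0.5943, 0.2671]), np.float64(0.959))
green 6.5
tape 2.1
post 2.3
jar 2.8
driver 1.8
block 2.0
```

View pics/c8.png

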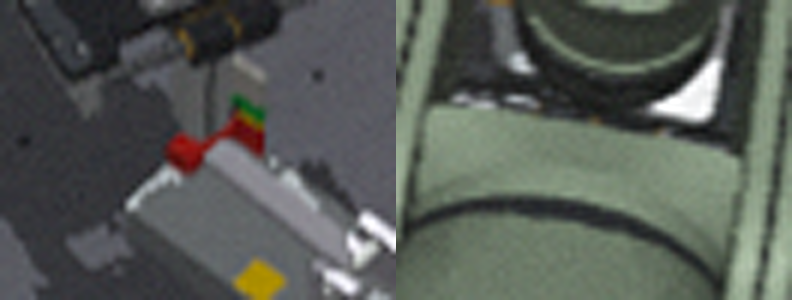

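The scene crop shows the fingers on the bar's crown and the bar lower beside the scale. TCP height gives about 0.218 rad, and 8.7 N matches the spring. For an independent check I fit the bar's visible free end in the scene image, comparing rest with now.

```bash
python3 - <<'E'
from h import *
def low(n):
    im=cv2.resize(cv2.imread(f"pics/scene{n}.png"),None,fx=4,fy=4,interpolation=cv2.INTER_CUBIC);h=cv2.cvtColor(im,cv2.COLOR_BGR2HSV)
    m=cv2.inRange(h,(0,130,80),(5,255,255))|cv2.inRange(h,(172,130,80),(180,255,255))
    v,u=np.nonzero(m);k=(u>275*4)&(u<303*4)&(v>205*4)&(v<240*4);u,v=u[k]/4,v[k]/4
    k=u<u.min()+5;return u.min(),u[k].mean(),v[k].mean()
a,b=low(0),low(8);print(a,b,"dv",b[2]-a[2],"du",b[0]-a[0])
X=np.array([.994,.11,0]);Y=np.array([-.11,.994,0]);H=np.array([.567,-.0325,0])+X*.1003
P=lambda t:pix(H-X*.105*np.cos(.3-t)-Y*.016+[0,0,.058+.105*np.sin(.3-t)],"scene")
p0=P(0)
for t in(.1,.16,.19,.22,.25,.28,.34):print(t,np.subtract(P(t),p0).round(2))
s=observe();print(s["t"],np.round(s["force"],1))
E
```

```text
(np.float64(283.75), np.float64(286.6518640350877), np.float64(223.99890350877192)) (np.float64(282.75), np.float64(285.4191919191919), np.float64(228.33522727272728)) dv 4.336323763955363 du -1.0
0.1 [-0.6  1.5]
0.16 [-0.9  2.5]
0.19 [-1.  3.]
0.22 [-1.1  3.5]
0.25 [-1.1  4.1]
0.28 [-1.1  4.7]
0.34 [-1.1  5.8]
18.275 [-6.2 -0.2  8.7]
```

```bash
python3 -c "
from bench import close_job,observe
print(close_job());s=observe();print(s['t'],s['eef_pos'],s['force'])"
```

```text
the job is handed in; nothing more can be done
None
the job is handed in; nothing more can be done
```

I put the orange cap and then the blue cap on their own tubes, pressed each home and let go. After that I pressed the red bar with the shut fingers and handed the job in at about 18.3 s of robot time, still holding it. `close_job()` gave no verdict.

**Caps:** Seated-cap outlines matched the scene picture (overlap 0.98 blue, 0.96 orange), within 0.5 mm of the tubes' measured centres. The top camera was blocked by the arm, so this rests on the scene camera alone.

**Lever:** The two checks on the angle disagreed somewhat:
- **From the tool tip height (76.6 mm):** about 0.22 rad, and the 8.7 N measured upward fits the spring force expected in the green.
- **From the bar's shift in the picture:** about 0.26 rad. I trust this less, because the fingers hide part of the bar.
- Both are inside the required 0.15 to 0.29 rad. I did not see the pointer itself clearly against the scale.
- There was also about 6 N sideways on the tool, probably friction as the bar swings.

**Other things:** The picture showed almost no change from the start at the tape roll, post, jar, driver and block. The spot at the green cap changed slightly more (6.5 against about 2 on a 0–255 scale), probably from the arm's shadow. I did not check that further.

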